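# Park the findings box in the free lane

### The arm

A 6-joint arm with a two-finger parallel gripper is mounted at the origin on the work surface. World frame = base frame: x ahead of the robot, y to its left, z up, the work surface at z = 0. Lengths are in mm, angles in degrees, forces in N, time in s.
With the tool pointing down it reaches from about 350 to 850 mm from the base axis. Payload 8.1 kg.
Tool frame: the origin (TCP) lies midway between the tips of the shut fingers; the grasp point (between the pads) lies 19 mm behind it (hold_point_z is the distance from the TCP to the grasp point, in mm); z points along the fingers, y is the direction in which the jaws open and shut (so a half turn about z gives the same grasp; the last joint's range is limited). The gripper opens to 85 mm and grips with 20 to 120 N. Pads are 22 mm wide; open, the fingers measure 114 mm over their backs; the gripper's body (76 mm by 85 mm) begins 54 mm behind the grasp point. The pads swing forward as they close: fully open they stand 13 mm farther back than shut.
Start: joints at [63.518, 7.471, 85.268, -0, 87.261, -4.893], TCP at [220.747, 557.921, 231.292] pointing down, gripper open.
Joint ranges: [-169.43, 169.43], [-51.17, 129.36], [1.28, 143.12], [-76.62, 256.62], [0, 156.53], [-152.29, 152.29]. Speed limits (degrees/s): [136.94, 136.94, 159.86, 180, 180, 180].

### API

Orientations are given as [roll, pitch, yaw] about the fixed x, y, z axes, in that order (R = Rz(yaw) Ry(pitch) Rx(roll)).
In Python, from bench import sense, snapshot, camera_params, hand_in, hold_point_z gives the robot as it stands.
- The arm moves only by the tool servo_tool, never from a script. Its argument "motion" is a list of rows, each a list of 7 numbers: the finger opening in mm, from 0 to 85.4, then the shift along the tool's x, y, z in mm, then the turn, a rotation vector about the tool's x, y, z in rad. A call has 1 to 10 rows; each row shifts and turns the pose as measured when the row begins, along the tool's axes as they then stand; what a row does not reach is not made up. A row lasts 1/10 s, in which the tool goes at most 50 mm and 8.59 degrees, less where a joint would pass 70% of its speed; a pose out of reach is approached as far as the arm can. A call with a gripper value outside its range is refused whole. The fingers move at their own pace and stop on an object; "force" is the grip in N (left out, the last holds). Time passes only in rows, so rows that do not move let the fingers close. It gives the time, the measured TCP pose, the force and the opening at its end, in the units of the state.
- sense(): the state, without advancing time (a new reading comes with each control period).
- snapshot(name): name is "scene" or "top" or "wrist"; returns the picture (384x512x3 uint8, blue, green, red); there is no depth.
- camera_params(name): a dict with "fx", "fy", "cx", "cy" (pixels), "D" ([k1, k2, p1, p2, k3] as OpenCV has them; the pictures are not rectified), "R" (3x3) and "t" (3): a world point X has camera coordinates R X + t; the wrist camera has in their place "tool_from_camera" (4x4, takes a point from camera to tool coordinates, whose origin is the TCP and whose axes are the flange's). Camera axes: x right, y down, z forward; pixel columns grow to the right and rows downward; lengths in mm; the calibration is good to about 2 mm. A picture is of the moment at which its call begins: read the wrist's pose just before it. camera_params takes no time and is no camera call.
- hand_in(): hands the job in, once; it reports no verdict.
The state is a dict: "time": time; "joint_pos": joint angles; "qd": joint speeds; "joint_efforts": joint torques, N m; "tool_pos": TCP position; "tcp_rot": TCP orientation; "ft_force": force on the tool from outside, world axes, zero at the start; "wrist_torque": the same for the moment, N m; "finger_gap": finger opening in mm.
Only numpy, scipy, OpenCV 4.12 (cv2) and the standard library are available. Lean on these libraries where they do the work, as an engineer would, in place of code of your own. Each camera call takes 0.05 s, during which the arm holds its last target. There are 200 camera calls.

### The job

Push the red findings box across the bench into the free lane of the parking rack (the lane with the green felt; the blue box is parked in the other) and on until it is fully home against the wooden end stop, sliding it between the steel guide rails without letting it touch any of them. Only push it from outside with the fingers: never take it between them, lift it off the bench or tip it, and the blue box and the other things on the bench stay where they are.

Things in the scene. Friction and masses are not known exactly. Their poses are not given: they have to be found in the camera images.
- red_box: Red findings box with a clear flat lid, beads inside; a closed rigid cuboid 70 (x) x 90 (y) x 42 (z, height) mm, about 0.25 kg, loose on the bench. Origin: centre of its underside. It starts outside the rack, in front of the lane mouths, turned up to 0.3 rad from the lanes.
- blue_box: Blue findings box of the same size (70 x 90 x 42 mm), parked in the other lane. Origin: centre of its underside. Leave it.
- rails: Fixed rack: three parallel dark steel rails, each 6 wide (x) x 200 long (y) x 12 mm high, at x = -96, 0 and +96 mm of this body. Origin: under the middle rail's centre. Two lanes between them, 90 mm clear, centre lines x = -48 and +48 mm, floor = bench, open at y = +100 mm, closed by the stop at y = -100 mm: boxes go in along -y. +y is the robot's left; yaw varies up to 0.18 rad.
- stop: Fixed dark wooden end stop across the far ends of both lanes, 198 (x) x 14 (y) x 30 (z) mm, turned like the rack. Origin: centre of its underside; its face towards the boxes is 7 mm to +y of it.
- berth: Flat green felt patch (76 x 94 mm, no obstacle) on the bench at the closed end of the free lane. Its origin is where the red box's origin lies when fully home: on the lane's centre line, 45 mm from the stop's face. Axes as the rack's: y along the lane; the lane's mouth lies 155 mm to +y.
- pliers: Blue-handled pliers lying, 125 mm long, 12 mm high. Origin: under the pivot. Leave it.
- bead_jar: Amber jar with brass cap, 60 mm across, 75 mm high. Origin: centre of underside. Leave it.
- hammer: Small hammer lying, 220 mm long. Origin: under its middle. Leave it.
- ring_cone: Dark wooden ring cone standing, foot 56 mm across, 87 mm high. Origin: centre of underside. Leave it.
- loupe: Black round loupe, 40 mm across, 28 mm high. Origin: centre of underside. Leave it.
- screwdriver: Wood-handled screwdriver lying, 200 mm long. Origin: under its middle. Leave it.

How it is judged:
By the outcome, as a careful person would: the job done as asked, in the order asked, and still so for the second after the job is handed in, with the robot touching nothing.
It also fails if it takes over 72 s, if anything falls off the work surface, if the arm or the gripper's body presses on something with over 40 N, if the wrist force passes 120 N, or if a joint passes its speed limit or range.

## Working session

There is one attempt and no reset: what is moved stays moved. The work goes in short steps, Python scripts to look and compute and a tool call to move; the robot and the scene stay as the last step left them, time stands still between calls to the robot, and variables do not carry over. Pictures are saved under pics/ and viewed, about 8 in all and at most 12, crops included, and the job is handed in when it is done.

Besides the shell and the picture viewer there is one more tool, called after "Request:" as name([rows], argument=value, ...), one row to a line, values as JSON. servo_tool: Moves the arm, as the interface text tells. Its arguments: {"type":"object","properties":{"motion":{"type":"array"},"force":{"type":"number"}},"required":["motion"]}

```bash
ls; mkdir -p pics
python3 - <<'E'
from bench import *
import cv2,numpy as np
for n in("top","scene"):
    im=snapshot(n); cv2.imwrite(f"pics/{n}0.png",im)
    p=camera_params(n); print(n,{k:np.round(v,4).tolist() for k,v in p.items()})
s=sense(); print(s["time"],s["tool_pos"],s["tcp_rot"],s["finger_gap"],hold_point_z)
a=cv2.imread("pics/top0.png");
cv2.imwrite("pics/top0b.png",cv2.resize(a,(800,600)))
E
```

```text
pics
top {'fx': 347.9227, 'fy': 347.9227, 'cx': 259.4276, 'cy': 192.2726, 'D': [-0.0232, 0.0, 0.0, 0.0, 0.0], 'R': [[0.0194, -0.9998, 0.0024], [-0.993, -0.0195, -0.1166], [0.1166, -0.0001, -0.9932]], 't': [7.35, 546.1343, 954.5756]}
scene {'fx': 390.17, 'fy': 390.17, 'cx': 244.7182, 'cy': 192.1161, 'D': [-0.0651, 0.0, 0.0, 0.0, 0.0], 'R': [[-0.3852, 0.9227, 0.0181], [0.6106, 0.2696, -0.7446], [-0.6919, -0.2757, -0.6672]], 't': [173.0879, -313.9834, 1548.4518]}
0.1 [220.51392556 557.46724942 230.30696507] [-1.79901725e+02 -8.60516878e-03  1.58413803e+02] 85.37990868213923 18.700000000000003
```

View pics/top0b.png

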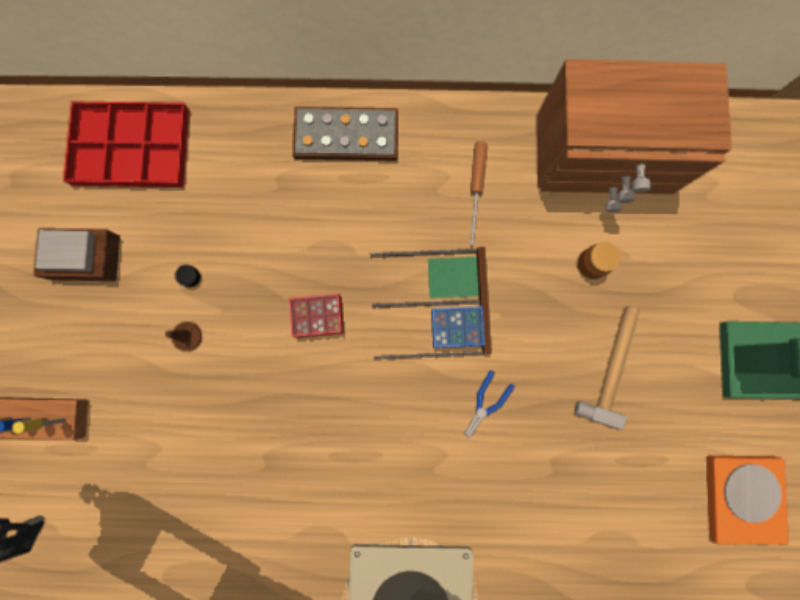

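View pics/scene0.png

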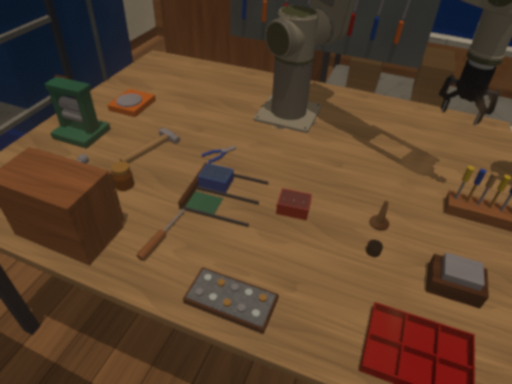

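The top view (800x600) shows the red box at about (316,316). The free lane with green felt is at (453,278), blue is parked at (457,327), and the stop is at about x=485. The scene view confirms this, and nothing lies between the box and the lane mouths.

```bash
cat > h.py <<'E'
from bench import *
import cv2,numpy as np
from scipy.spatial.transform import Rotation as Ro
def cam(n,s=None):
    p=camera_params(n); K=np.array([[p["fx"],0,p["cx"]],[0,p["fy"],p["cy"]],[0,0,1.]])
    if n=="wrist":
        T=np.array(p["tool_from_camera"]); W=np.eye(4)
        W[:3,:3]=Ro.from_euler("xyz",s["tcp_rot"],degrees=True).as_matrix(); W[:3,3]=s["tool_pos"]
        C=np.linalg.inv(W@T); R,t=C[:3,:3],C[:3,3]
    else: R,t=np.array(p["R"]),np.array(p["t"])
    return K,np.array(p["D"]),R,t
def ray(c,px,z):
    K,D,R,t=c
    u=cv2.undistortPoints(np.float64(px).reshape(-1,1,2),K,D)[:,0]
    d=np.c_[u,np.ones(len(u))]@R; o=-R.T@t
    return (o+d*((z-o[2])/d[:,2])[:,None])[:,:2]
def blob(m,c,z):
    m=cv2.morphologyEx(m.astype(np.uint8),cv2.MORPH_CLOSE,np.ones((9,9)))
    cs=cv2.findContours(m,cv2.RETR_EXTERNAL,cv2.CHAIN_APPROX_NONE)[0]
    k=max(cs,key=cv2.contourArea)
    P=ray(c,k[:,0],z); r=cv2.minAreaRect(np.float32(P))
    return P,np.round(r[0],1),np.round(r[1],1),round(r[2],2),cv2.boundingRect(k)
def edge(P,ctr,sz,ang,side=None):
    pass
E
python3 - <<'E'
from h import *
im=cv2.imread("pics/top0.png"); c=cam("top")
h=cv2.cvtColor(im,cv2.COLOR_BGR2HSV).astype(int); H,S,V=h[...,0],h[...,1],h[...,2]
y,x=np.mgrid[:384,:512]
roi=(x>170)&(x<320)&(y>150)&(y<235)
for n,m,z in(("red",((H<6)|(H>172))&(S>110)&(x<230),42),("blue",(H>100)&(H<130)&(S>100),42),("green",(H>55)&(H<90)&(S>80),0),("dark",(V<70)&(x>236)&(x<305),12)):
    P,*r=blob(m&roi,c,z); print(n,r)
# stop: brown dark strip; rails: dark pixels -> lines
m=((V<110)&(S<110)&roi&(x>236)&(x<312)).astype(np.uint8)
nl,lab,st,_=cv2.connectedComponentsWithStats(m)
for i in range(1,nl):
    if st[i,4]>25:
        P=ray(c,np.argwhere(lab==i)[:,::-1],12); vx,vy,x0,y0=cv2.fitLine(np.float32(P),cv2.DIST_HUBER,0,.01,.01).ravel()
        print(st[i].tolist(),P[:,1].min().round(),P[:,1].max().round(),"yaw",np.degrees(np.arctan2(-vx*np.sign(vy),abs(vy))).round(2),x0.round(1),y0.round(1))
cv2.imwrite("pics/crop1.png",cv2.resize(im[140:240,165:325],None,fx=5,fy=5,interpolation=cv2.INTER_CUBIC))
E
```

```text
red [array([515.5, 179. ]), array([70.3, 91.9]), 6.37, (185, 188, 34, 28)]
blue [array([499.9, -75.8]), array([68.5, 89.5]), 3.76, (277, 196, 33, 26)]
green [array([596.8, -69.7]), array([71.5, 91.2]), 1.16, (274, 165, 32, 25)]
dark [array([633.9,  39.9]), array([0. , 8.8]), 1.14, (251, 163, 4, 1)]
[237, 160, 68, 4, 118] -111.0 85.0 yaw 3.66 639.3 -13.3
[238, 191, 69, 6, 113] -117.0 80.0 yaw 3.43 544.0 -19.3
[240, 225, 69, 5, 99] -123.0 72.0 yaw 3.51 449.2 -32.8
```

View pics/crop1.png

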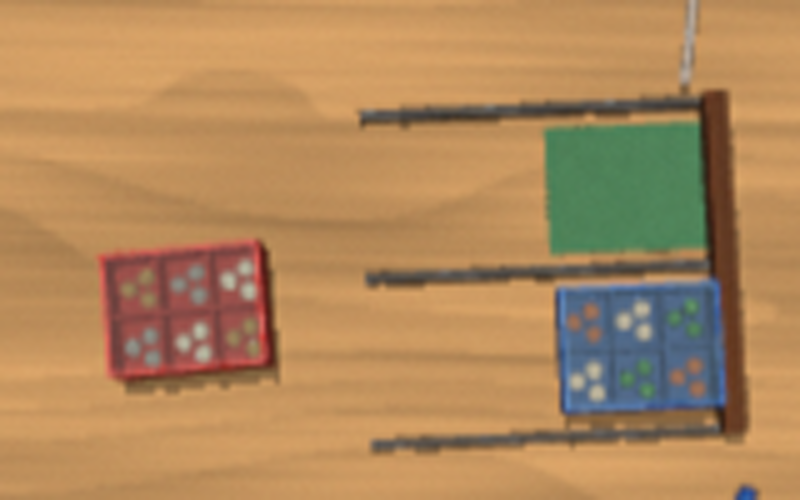

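Rack yaw is about 3.5°. The lane centre line passes through (595.6,-70), which the felt, the rail midpoint and the blue box (96 mm across) all agree on to about 1 mm. Red is at (515.5,179) with yaw about 6.4°. So the plan is:

1. Push red's -x face along rack +x by about 65 mm, using both fingers as a fence.
2. Push its +y face down the lane.

The crop shows the same layout, with the lane mouth clear.

Request:
servo_tool([
  [40,-35,-27,5,0,0,0],
  [40,-35,-27,5,0,0,0],
  [40,-35,-27,5,0,0,0],
  [40,-35,-27,5,0,0,0],
  [40,-35,-27,5,0,0,0],
  [40,-35,-27,10,0,0,0],
  [40,-35,-27,15,0,0,0],
  [40,-35,-27,15,0,0,0],
  [40,-35,-27,15,0,0,0],
  [40,-35,-27,15,0,0,0],
], force=20)

```text
time: 1.1
tool_pos: [450.7, 168.0, 130.3]
tcp_rot: [-179.9, -0.0, 159.0]
ft_force: [1.3, 1.0, 0.7]
finger_gap: 39.9
```

Request:
servo_tool([
  [40,0,2,12,0,0,-0.107],
  [40,0,2,12,0,0,-0.107],
  [40,0,2,12,0,0,-0.107],
  [40,0,1,12,0,0,-0.107],
  [40,0,0,12,0,0,0],
  [40,0,0,12,0,0,0],
  [40,0,0,12,0,0,0],
  [40,0,0,12,0,0,0],
  [40,0,0,12,0,0,0],
  [40,0,0,0,0,0,0],
])

```text
time: 2.1
tool_pos: [451.3, 166.0, 11.2]
tcp_rot: [-179.7, -0.5, -176.7]
ft_force: [-1.0, -0.2, -0.1]
finger_gap: 39.6
```

Request:
servo_tool([
  [40,0,5,-4,0,0,0],
  [40,0,4,0,0,0,-0.003],
  [40,-4,0,0,0,0,0],
  [40,-5,0,0,0,0,0],
  [40,-5,0,0,0,0,0],
  [40,-5,0,0,0,0,0],
  [40,-5,0,0,0,0,0],
])

```text
time: 2.8
tool_pos: [478.2, 178.3, 17.5]
tcp_rot: [-179.8, -0.3, -176.5]
ft_force: [-1.2, -0.4, -0.1]
finger_gap: 40.1
```

```bash
cat > look.py <<'E'
import sys
from h import *
def red(n="top",save=None,verbose=True):
    s=sense(); im=snapshot(n); c=cam(n,s)
    if save: cv2.imwrite(save,im)
    h=cv2.cvtColor(im,cv2.COLOR_BGR2HSV).astype(int); H,S,V=h[...,0],h[...,1],h[...,2]
    y,x=np.mgrid[:384,:512]; roi=(x>170)&(x<330)&(y>145)&(y<235) if n=="top" else x>=0
    P,*r=blob(((H<6)|(H>172))&(S>110)&roi,c,42)
    print(s["time"],np.round(s["tool_pos"],1),np.round(s["tcp_rot"],1),"ft",np.round(s["ft_force"],1)); print("red",r)
    a=np.radians(3.5); e1=np.array([np.cos(a),np.sin(a)]); e2=np.array([-e1[1],e1[0]])
    d=np.array(r[0])-[595.6,-69.9]; print("rack frame from home: x",round(d@e1,1),"y",round(d@e2,1))
if __name__=="__main__": red(sys.argv[1],sys.argv[2])
E
python3 look.py top pics/t2.png
python3 - <<'E'
import cv2
a=cv2.imread("pics/t2.png");cv2.imwrite("pics/t2c.png",cv2.resize(a[140:240,165:325],None,fx=5,fy=5,interpolation=cv2.INTER_CUBIC))
E
```

```text
2.8 [478.2 178.3  17.5] [-179.8   -0.3 -176.5] ft [-1.2 -0.4 -0.1]
red [array([526.7, 147.4]), array([68.9, 31. ]), 5.45, (207, 186, 13, 25)]
rack frame from home: x -55.5 y 221.1
```

View pics/t2c.png

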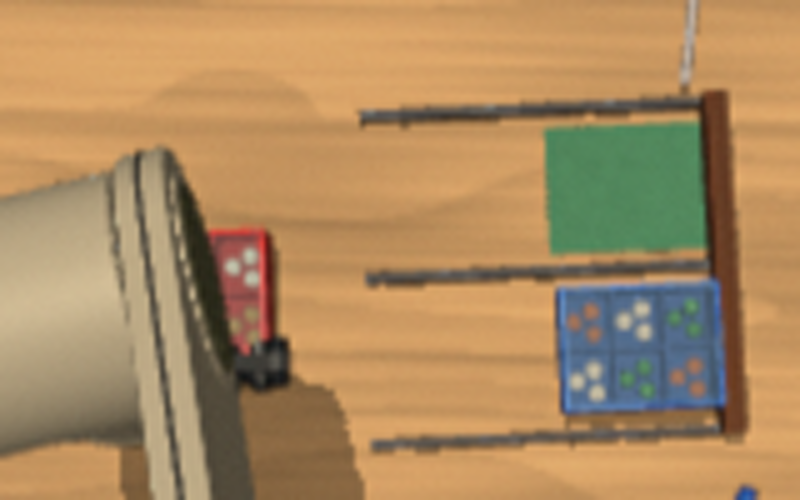

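Arm occludes most of the box in the top view. Its visible far edge moved about 6 mm in +x, so contact is made. I'll carry on pushing.

Request:
servo_tool([
  [40,-5,0,0,0,0,0],
  [40,-6,0,0,0,0,0],
  [40,-6,0,0,0,0,0],
  [40,-6,0,0,0,0,0],
  [40,-6,0,0,0,0,0],
  [40,-6,0,0,0,0,0],
  [40,-6,0,0,0,0,0],
  [40,-4,0,0,0,0,0],
  [40,-2,0,0,0,0,0],
  [40,0,0,0,0,0,0],
])

```text
time: 3.85
tool_pos: [530.3, 181.0, 17.0]
tcp_rot: [-179.8, -0.3, -176.6]
ft_force: [-0.3, -0.2, -0.2]
finger_gap: 40.1
```

```bash
python3 look.py top pics/t3.png; python3 look.py scene pics/s3.png;  python3 look.py wrist pics/w3.png
```

```text
3.85 [530.3 181.   17. ] [-179.8   -0.3 -176.6] ft [-0.3 -0.2 -0.2]
red [array([585.1, 145.7]), array([58.9, 26.2]), 12.55, (208, 168, 11, 20)]
rack frame from home: x 2.7 y 215.8
3.9 [530.2 181.   16.9] [-179.8   -0.3 -176.6] ft [-0.4 -0.6 -0.1]
red [array([857.8, 553.9]), array([174.5, 214.8]), 0.1, (360, 303, 114, 81)]
rack frame from home: x 299.8 y 606.6
3.95 [530. 181.  17.] [-179.8   -0.3 -176.6] ft [-0.7  0.8 -0.1]
red [array([541.2, 181.2]), array([39.1, 43.1]), 3.57, (215, 248, 91, 74)]
rack frame from home: x -39.0 y 254.0
```

View pics/w3.png

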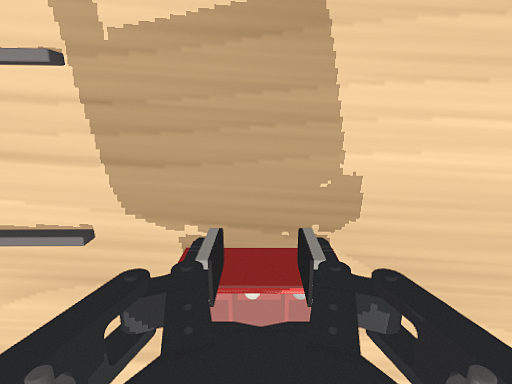

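The wrist view shows both fingers on the red -x face, with the rail ends at left (65,60) and (95,237). Next I back off, lift, turn 90° and go round behind the +y face.

Request:
servo_tool([
  [40,10,0,0,0,0,0],
  [40,15,0,-5,0,0,0],
  [40,0,0,-25,0,0,0],
  [40,0,0,-30,0,0,0],
  [40,0,0,-30,0,0,0],
  [40,0,30,-10,0,0,0],
  [40,0,30,0,0,0,0],
  [40,0,30,0,0,0,0],
  [40,-20,20,0,0,0,0],
  [40,-20,0,0,0,0,0],
])

```text
time: 5.0
tool_pos: [528.7, 295.0, 119.6]
tcp_rot: [-179.8, -0.5, -176.6]
ft_force: [0.8, -0.0, 0.0]
finger_gap: 40.1
```

Request:
servo_tool([
  [40,0,0,0,0,0,0.143],
  [40,0,0,0,0,0,0.143],
  [40,0,0,0,0,0,0.143],
  [40,0,0,0,0,0,0.143],
  [40,0,0,0,0,0,0.143],
  [40,0,0,0,0,0,0.143],
  [40,0,0,0,0,0,0.143],
  [40,0,0,0,0,0,0.143],
  [40,0,0,0,0,0,0.143],
  [40,0,0,0,0,0,0.143],
])

```text
time: 6.0
tool_pos: [521.6, 294.9, 117.9]
tcp_rot: [-179.3, 0.2, 98.5]
ft_force: [-0.5, -1.1, 0.6]
finger_gap: 40.1
```

```bash
python3 look.py top pics/t4.png;  python3 look.py wrist pics/w4.png
python3 -c "
import cv2,numpy as np
a=cv2.imread('pics/t4.png')[130:240,165:325];b=cv2.imread('pics/w4.png')
a=cv2.resize(a,(400,275));b=cv2.resize(b,(400,300));cv2.imwrite('pics/c4.png',np.vstack([a,b]))"
```

```text
6.0 [521.6 294.9 117.9] [-179.3    0.2   98.5] ft [-0.5 -1.1  0.6]
red [array([575.2, 180.7]), array([71.5, 90.6]), 1.92, (186, 168, 33, 26)]
rack frame from home: x -5.1 y 251.4
6.05 [521.5 294.9 117.8] [-179.3    0.2   98. ] ft [ 0.7  0.3 -0.4]
red [array([558.1, 212.8]), array([40.6, 70.9]), 3.47, (263, 256, 47, 70)]
rack frame from home: x -20.2 y 284.5
```

View pics/c4.png

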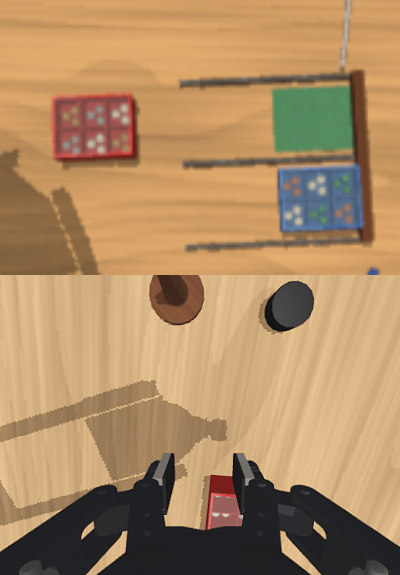

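The top view now shows red fully, at (575,181). It is roughly aligned but 5 mm short of the lane line, and it still has 50 mm to the mouth. The wrist view shows only the cone and loupe, well behind the gripper. I'll go behind the box, and the push will drift the 5 mm diagonally before the mouth.

Request:
servo_tool([
  [40,0,16,0,0,0,0.04],
  [40,0,16,0,0,0,0.03],
  [40,-10,15,10,0,0,0],
  [40,-10,0,14,0,0,0],
  [40,-10,0,14,0,0,0],
  [40,-9,0,14,0,0,0],
  [40,0,0,14,0,0,0],
  [40,0,0,14,0,0,0],
  [40,0,0,12,0,0,0],
  [40,0,0,3,0,0,0],
])

```text
time: 7.1
tool_pos: [566.2, 258.9, 14.4]
tcp_rot: [-179.1, 0.2, 96.2]
ft_force: [0.3, -0.4, -0.1]
finger_gap: 40.1
```

Request:
servo_tool([
  [40,0,4,-2,-0.015,0,0.045],
  [40,0,0,0,0,0,0],
  [40,0,0,0,0,0,0],
])

```text
time: 7.4
tool_pos: [569.3, 260.2, 14.9]
tcp_rot: [-179.8, 0.3, 93.7]
ft_force: [0.2, 0.3, -1.0]
finger_gap: 40.1
```

Request:
servo_tool([
  [40,-5,1,-1,0,0,0.003],
  [40,-5,0,0,0,0,0],
  [40,-5,0,0,0,0,0],
  [40,-5,0,0,0,0,0],
  [40,-5,0,0,0,0,0],
  [40,-4,0,0,0,0,0],
  [40,-3,0,0,0,0,0],
  [40,-2,0,0,0,0,0],
  [40,0,0,0,0,0,0],
])

```text
time: 8.3
tool_pos: [573.6, 223.5, 17.5]
tcp_rot: [-179.9, 0.2, 93.7]
ft_force: [0.3, -0.6, -0.1]
finger_gap: 40.0
```

```bash
python3 look.py top pics/t5.png; python3 -c "
import cv2
a=cv2.imread('pics/t5.png')[130:240,165:325];cv2.imwrite('pics/c5.png',cv2.resize(a,None,fx=5,fy=5,interpolation=cv2.INTER_CUBIC))"
```

```text
8.3 [573.6 223.5  17.5] [-179.9    0.2   93.7] ft [ 0.3 -0.6 -0.1]
red [array([576.8, 163.5]), array([72.1, 89. ]), 3.75, (192, 167, 33, 27)]
rack frame from home: x -4.5 y 234.1
```

View pics/c5.png

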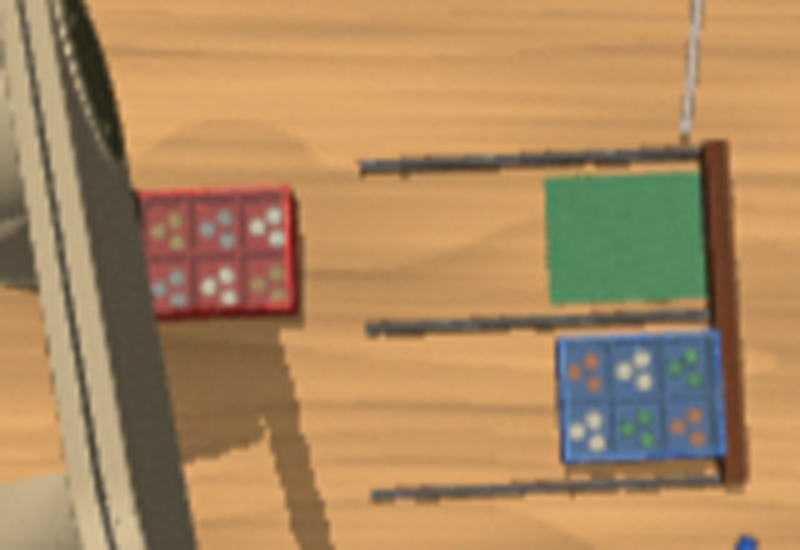

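Red is squared to the fence (yaw 3.75°), with x about -4 mm from the lane line and its front about 34 mm from the mouth. I'll drift it across now.

Request:
servo_tool([
  [40,-3,0.4,0,0,0,0.002],
  [40,-4,0.7,0,0,0,0],
  [40,-4,0.7,0,0,0,0],
  [40,-4,0.7,0,0,0,0],
  [40,-4,0.7,0,0,0,0],
  [40,-4,0.7,0,0,0,0],
  [40,-2,0,0,0,0,0],
  [40,0,0,0,0,0,0],
])

```text
time: 9.15
tool_pos: [579.5, 197.0, 17.6]
tcp_rot: [-179.9, 0.2, 93.6]
ft_force: [-1.1, 1.3, -0.5]
finger_gap: 39.6
```

```bash
python3 look.py top pics/t6.png
```

```text
9.15 [579.5 197.   17.6] [-179.9    0.2   93.6] ft [-1.1  1.3 -0.5]
red [array([582.9, 132.7]), array([73.6, 76.5]), 5.17, (205, 165, 29, 27)]
rack frame from home: x -0.3 y 203.0
```

Request:
servo_tool([
  [40,-4,0,0,0,0,0.002],
  [40,-6,0,0,0,0,0],
  [40,-6,0,0,0,0,0],
  [40,-6,0,0,0,0,0],
  [40,-6,0,0,0,0,0],
  [40,-6,0,0,0,0,0],
  [40,-6,0,0,0,0,0],
  [40,-6,0,0,0,0,0],
  [40,-4,0,0,0,0,0],
  [40,-1,0,0,0,0,0],
])

```text
time: 10.2
tool_pos: [582.7, 141.4, 17.6]
tcp_rot: [-179.9, 0.2, 93.4]
ft_force: [-1.0, 0.5, -0.9]
finger_gap: 40.1
```

```bash
python3 look.py top pics/t7.png;python3 -c "
import cv2
a=cv2.imread('pics/t7.png')[130:240,165:325];cv2.imwrite('pics/c7.png',cv2.resize(a,None,fx=5,fy=5,interpolation=cv2.INTER_CUBIC))"
```

```text
10.2 [582.7 141.4  17.6] [-179.9    0.2   93.4] ft [-1.   0.5 -0.9]
red [array([587.7,  67.8]), array([74.9, 54.7]), 5.03, (232, 164, 21, 27)]
rack frame from home: x 0.5 y 137.9
```

View pics/c7.png

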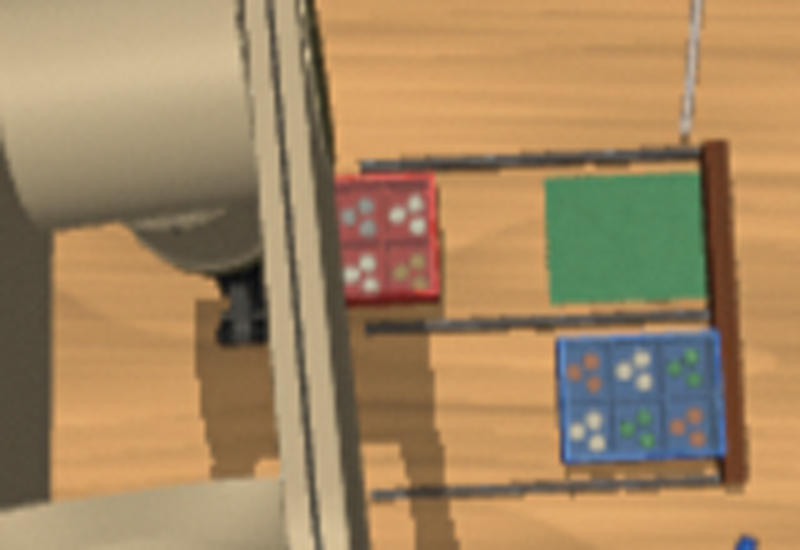

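Red is entering the lane centred (x about 0 to +0.5 mm), with visible gaps on both sides. I'll continue along the lane.

Request:
servo_tool([
  [40,-4,0,0,0,0,-0.001],
  [40,-6,0,0,0,0,0],
  [40,-7,0,0,0,0,0],
  [40,-7,0,0,0,0,0],
  [40,-7,0,0,0,0,0],
  [40,-7,0,0,0,0,0],
  [40,-7,0,0,0,0,0],
  [40,-7,0,0,0,0,0],
  [40,-5,0,0,0,0,0],
  [40,-1,0,0,0,0,0],
])

```text
time: 11.25
tool_pos: [586.4, 78.3, 17.8]
tcp_rot: [-179.9, 0.2, 93.5]
ft_force: [0.0, 1.1, -0.6]
finger_gap: 40.1
```

```bash
python3 look.py top pics/t8.png
```

```text
11.25 [586.4  78.3  17.8] [-179.9    0.2   93.5] ft [ 0.   1.1 -0.6]
red [array([591.6,  -8.1]), array([74.3, 28.2]), 1.02, (264, 163, 11, 27)]
rack frame from home: x -0.2 y 61.9
```

Request:
servo_tool([
  [40,-4,0,0,0,0,0],
  [40,-7,0,0,0,0,0],
  [40,-8,0,0,0,0,0],
  [40,-8,0,0,0,0,0],
  [40,-8,0,0,0,0,0],
  [40,-8,0,0,0,0,0],
  [40,-8,0,0,0,0,0],
  [40,-8,0,0,0,0,0],
  [40,-5,0,0,0,0,0],
  [40,-2,0,0,0,0,0],
])

```text
time: 12.3
tool_pos: [590.7, 6.8, 18.1]
tcp_rot: [-179.9, 0.2, 93.5]
ft_force: [1.0, -0.1, -0.5]
finger_gap: 40.1
```

```bash
python3 look.py top pics/t9.png
```

```text
12.3 [590.7   6.8  18.1] [-179.9    0.2   93.5] ft [ 1.  -0.1 -0.5]
red [array([579.4, -32.3]), array([46.2, 56.4]), 4.73, (268, 172, 20, 18)]
rack frame from home: x -13.9 y 38.5
```

Request:
servo_tool([
  [40,-3,0,0,0,0,0],
  [40,-4,0,0,0,0,0],
  [40,-4,0,0,0,0,0],
  [40,-3,0,0,0,0,0],
  [40,-2,0,0,0,0,0],
  [40,-1,0,0,0,0,0],
  [40,-1,0,0,0,0,0],
])

```text
time: 13.05
tool_pos: [591.9, -11.9, 18.1]
tcp_rot: [-179.9, 0.2, 93.6]
ft_force: [-0.8, 1.3, 0.1]
finger_gap: 40.0
```

Request:
servo_tool([
  [40,-1,0,0,0,0,0],
  [40,-1,0,0,0,0,0],
])

```text
time: 13.25
tool_pos: [592.0, -13.9, 18.1]
tcp_rot: [-179.9, 0.2, 93.6]
ft_force: [0.5, 1.0, -0.7]
finger_gap: 40.2
```

Request:
servo_tool([
  [40,-1,0,0,0,0,0],
  [40,-1,0,0,0,0,0],
])

```text
time: 13.45
tool_pos: [592.2, -14.5, 18.2]
tcp_rot: [-179.9, 0.1, 93.6]
ft_force: [-0.7, 7.6, 1.5]
finger_gap: 39.8
```

Request:
servo_tool([
  [40,-1,0,0,0,0,0],
  [40,-1,0,0,0,0,0],
])

```text
time: 13.65
tool_pos: [592.1, -14.4, 18.2]
tcp_rot: [-179.9, -0.1, 93.6]
ft_force: [-0.4, 5.2, 0.9]
finger_gap: 39.7
```

The push has stalled with 5–8 N against the stop, where home was predicted. I'll back off, lift clear and check.

Request:
servo_tool([
  [40,3,0,0,0,0,0],
  [40,10,0,0,0,0,0],
  [40,15,0,0,0,0,0],
  [40,10,0,-20,0,0,0],
  [40,0,0,-35,0,0,0],
  [40,0,0,-40,0,0,0],
  [40,30,0,-20,0,0,0],
  [40,45,0,0,0,0,0],
  [40,45,0,0,0,0,0],
  [40,40,0,0,0,0,0],
])

```text
time: 14.65
tool_pos: [578.8, 192.6, 138.8]
tcp_rot: [-180.0, -0.1, 93.3]
ft_force: [0.6, -0.6, -0.7]
finger_gap: 39.8
```

```bash
python3 look.py top pics/t10.png
python3 - <<'E'
from h import *
c=cam("top")
for f in("top0","t10"):
    im=cv2.imread(f"pics/{f}.png"); h=cv2.cvtColor(im,cv2.COLOR_BGR2HSV).astype(int); y,x=np.mgrid[:384,:512]
    print("blue",blob((h[...,0]>100)&(h[...,0]<130)&(h[...,1]>100)&(x>240)&(x<330)&(y>190)&(y<228),c,42)[1:])
cv2.imwrite('pics/c10.png',cv2.resize(im[130:240,200:360],None,fx=5,fy=5,interpolation=cv2.INTER_CUBIC))
E
```

```text
14.65 [578.8 192.6 138.8] [-1.80e+02 -1.00e-01  9.33e+01] ft [ 0.6 -0.6 -0.7]
red [array([596.5, -70. ]), array([76.2, 91.2]), 3.49, (275, 161, 33, 28)]
rack frame from home: x 0.9 y -0.2
blue (array([499.9, -75.8]), array([68.5, 89.5]), 3.76, (277, 196, 33, 26))
blue (array([499.9, -75.8]), array([68.5, 89.5]), 3.76, (277, 196, 33, 26))
```

View pics/c10.png

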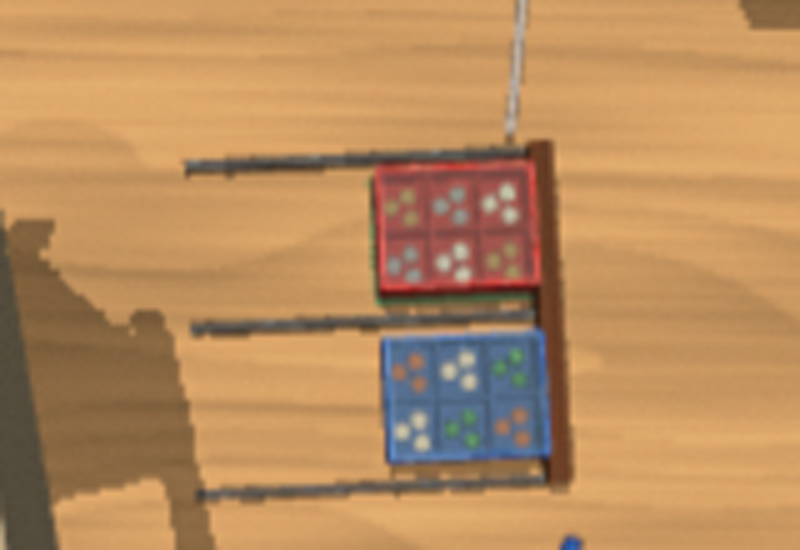

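Red sits over the felt at crop (458,228), flush with the stop and with clear gaps to both rails. It is within about 1 mm of home at yaw 3.5°, blue is unmoved and the arm is clear. Handing in.

```bash
python3 -c "
from bench import *
print(hand_in())"
```

```text
the job is handed in; nothing more can be done
None
```

The red box is home in the free lane against the wooden stop, and I've handed the job in at about 14.7 s on the robot's clock.

**How:** I used both fingers, 40 mm apart, as a fence. First I pushed the box's side about 60 mm towards the lane line. Then I pushed its back face down the lane, correcting the last 4–5 mm sideways before the mouth. The push stalled at 5–8 N against the stop, and I backed off and lifted clear.

**Last checks:** the final top view put the box within about 1 mm of home (x +0.9, y -0.2 mm), turned 3.49° against the rack's 3.5°. There are clear gaps to both rails, and the blue box's measured position hadn't changed.

**Less certain:**
- **Rail contact on the way in:** the arm hid part of the box during the last stretch. There I relied on the tool staying within about 0.2 mm of the lane line, rather than on seeing the gaps.
- **Box width in the last picture:** the red outline measured 76 mm across instead of 70. I put that down to the box's side wall being in view, so the +0.9 mm sideways figure is the weaker one.
- **Other objects:** I did not re-measure the other bench items; the arm stayed clear of them.

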